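# Put the clay knife away in its press-and-slide box

### The arm

A 7-joint arm with a two-finger parallel gripper is mounted at the origin on the work surface. World frame = base frame: x ahead of the robot, y to its left, z up, the work surface at z = 0. Lengths are in m, angles in rad, forces in N, time in s.
With the tool pointing down it reaches from about 0.425 to 0.925 m from the base axis. Payload 6.8 kg.
Tool frame: the origin (TCP) lies at the very end of the fingers, on their centre line; the grasp point (between the pads) lies 19 mm behind it (grip_point_offset is the distance from the TCP to the grasp point, in m); z points along the fingers, y is the line along which they close (so a half turn about z gives the same grasp; the last joint's range is limited). The gripper opens to 85 mm and grips with 20 to 120 N. Pads are 22 mm wide; open, the fingers measure 114 mm over their backs; the gripper's body (76 mm by 85 mm) begins 54 mm behind the grasp point. The pads swing forward as they close: fully open they stand 13 mm farther back than shut.
Start: joints at [1.18, 0.477, 0.022, 1.555, -0.011, 1.109, -0.083], TCP at [0.188, -0.648, 0.231] pointing down, gripper open.
Joint ranges: [-2.96, 2.96], [-0.34, 2.1], [-1.41, 1.46], [0.24, 2.44], [-1.37, 4.51], [0.17, 1.92], [-2.96, 2.96]. Speed limits (rad/s): [2.39, 2.39, 3.14, 3.14, 3.14, 3.14, 3.14].

### API

Orientations are given as a unit quaternion [w, x, y, z].
In Python, from station import * gives the robot as it stands.
- The arm moves only by the tool carry_out, never from a script. Its argument "rows" is text: rows parted by semicolons, each of 4 numbers parted by spaces: the shift along the world's x, y, z in mm, then the turn about the world's z in degrees. In form: dx dy dz yaw; .... A call has 1 to 10 rows; each row shifts and turns the commanded pose from where the row before left it; what a row does not reach is not made up. A row lasts 1/8 s, in which the tool goes at most 62.5 mm and 10.7 degrees, less where a joint would pass 70% of its speed; a pose out of reach is approached as far as the arm can. A call is refused whole if a number of a shift passes 62.5 or a number of a turn 10.7, either way. A call with a gripper value outside its range is refused whole. "claw" is the finger opening in mm, from 0 to 85.4, set as the call begins (left out, the last holds). The fingers move at their own pace and stop on an object; "force" is the grip in N (left out, the last holds). Time passes only in rows, so rows that do not move let the fingers close. It gives the time, the measured TCP pose, the force, the opening and the grip force at its end, in the units of the state.
- get_obs(): the state, without advancing time (a new reading comes with each control period).
- read_camera(name): name is "scene" or "top" or "wrist"; returns a dict with "img" (400x640x3 uint8, blue, green, red), "fov_y" (degrees; the focal length in pixels is half the picture's height over the tangent of half this angle, whatever the lens; pixels are square), "cx", "cy" (the principal point, pixels), "world_to_cam" (4x4, takes a point from world to camera coordinates). Camera axes: x right, y up, looking along -z (the intrinsics and any distortion apply to the point x, -y, -z); pixel columns grow to the right and rows downward; lengths in m; the calibration is good to about 2 mm. A picture is of the moment at which its call begins. There is no depth.
- hand_in(): hands the job in; it is judged then, once.
Trained networks look in the newest picture that a camera, given by its name, has taken for a name from the list of things; names that differ only in an ending like _2 or _b are one class to them, and where a whole thing is asked for, a point or a joint stands for the part that bears it (a point fixed in the world has none). Each returns a list of dicts, best first, with "confidence" (0 to 1); they miss things now and then, are a little off and sometimes report something else, mostly with a low value. They report only what shows in the picture. A call takes as long as a camera call. They do not tell look-alikes from the thing itself.
- recognise(camera, thing): "centre" ([column, row] in pixels, amid what is visible of it).
- outline_of(camera, thing): "pixels" (400x640 bool, what is visible of it) and "centre" ([column, row] in pixels, amid what is visible of it).
- place_of(camera, thing): "centre" ([column, row] in pixels: a listed point, or the origin of a listed thing).
The state is a dict: "t": time; "q": joint angles; "joint_vel": joint speeds; "joint_torque": joint torques, N m; "eef_pos": TCP position; "tool_rot": TCP orientation; "contact_force": force on the tool from outside, world axes, zero at the start; "torque": the same for the moment, N m; "gripper_width": opening from 0.0 (shut) to 1.0 (fully open); "grasp_force": force on a finger pad.
Only numpy, scipy, OpenCV 4.12 (cv2) and the standard library are available. Lean on these libraries where they do the work, as an engineer would, in place of code of your own. Each camera call takes 0.05 s, during which the arm holds its last target. There are 200 camera calls.

### The job

Put the clay knife away in the covered half of the wooden knife box. Its safety cover slides only while pressed down: press it down and slide it off over the open tray, lay the knife in the compartment without dropping it, then press the cover down again and slide it fully home, so that it springs up and locks when let go. Leave the other things on the bench where they are.

Things in the scene. Friction and masses are not known exactly. Their poses are not given: they have to be found in the camera images.
- box: Pale wooden knife box, fixed, 270 long (its x) x 184 wide (y) x 58 mm high. Origin: centre of its underside, z up. A divider 35 mm high at x = 0 parts it in two: the -x half is the knife compartment, hidden under the cover at the start; the +x half is an open tray with some sticks, over which the cover goes when open. Walls 8 mm thick at the sides, 6 mm at the ends (52 mm high).
- compartment (a point): Centre of the knife compartment's floor, 6 mm above the bench, at x = -66 mm in the box; axes as the box's. Inside it is 126 (x) x 168 mm (y); a dark lip along the top of each side wall (58 mm above the bench) narrows its mouth to 154 mm in y. Below the shut cover there are 32 mm of room.
- cover (a joint): Sliding of the cover along the box's +x, in m: 0 = shut over the compartment, 0.130 = fully open over the tray. A tooth under the lips locks the shut cover: it slides open only while pressed down more than 3 mm, until 0.025. Sliding shut, it must pass under the same lock in the last 25 mm: pressed down more than 3 mm again. Let go at 0, it springs up and is locked.
- press (a joint): Height of the cover against its springs, in m: 0 = up, -0.006 = pressed fully down (about 4 N to start, 9 N at the bottom, then a hard stop). It springs up by itself when let go.
- cover_grip (a point): Middle of the top face of the cover's grip bar, 80 mm above the bench with the cover up; moves with the cover; axes as the box's. The bar is dark, 16 (x) x 80 (y) x 30 mm high, and stands in the middle of the cover, a wooden plate 124 (x) x 166 (y) x 6 mm whose top is 50 mm above the bench when up.
- knife: Clay knife, 127 mm long, lying flat: dark wooden handle 85 x 22 wide x 20 mm high, brass collar, short pointed steel blade (4 mm thick, 18 mm wide). Origin: centre of the underside; x points to the blade's tip; the handle spans x = -62 to +22 mm. About 0.07 kg.
- knife_grip (a point): Point in the middle of the knife's handle, 10 mm above its underside, 15 mm behind its origin; axes as the knife's.
- brush: Bystander: a flat brush with a pale wooden handle, 160 mm long, lying by the knife.
- roller: Bystander: a small pale wooden rolling pin, 162 mm long, 30 mm thick, lying by the knife.
- cutter: Bystander: a round steel clay cutter, 72 mm across, 40 mm high.
- dish: Bystander: a white bowl, 110 mm across.
Mind the look-alikes: they are no part of the job. What is meant by the knife is not purple, and is the larger of those in its own colour.

How it is judged:
On the way, in this order (a step that is already met when the one before it is completed fails the run):
1. the cover is slid open, off the compartment (value of joint cover above 0.08 m), for 0.1 s.
2. the knife lies in the compartment, let go (x of knife in the frame of box between -0.129 and -0.003 m and y of knife in the frame of box between -0.075 and 0.075 m and z of knife in the frame of box below 0.03 m and contact force between the fingers and knife below 0.1 N), for 0.2 s.
At the end, for the whole second after the job is handed in: The knife lies at rest in the knife compartment, under the cover; the cover is shut to within 4 mm of its home and has sprung up to within 2 mm of its top position, so that it is locked (value of joint cover below 0.004 m and value of joint press above -0.002 m and x of knife in the frame of box between -0.129 and -0.003 m and y of knife in the frame of box between -0.075 and 0.075 m and z of knife in the frame of box below 0.03 m and linear speed of knife below 0.02 m/s); the robot touches nothing.
It fails at once if the knife is dropped: it falls freely by more than about 30 mm (linear speed of knife above 0.8 m/s and contact force between the fingers and knife below 0.01 N).
It fails at once if another thing on the bench is moved by more than 30 mm (distance of any of brush, roller, cutter, dish from where it was at the start of the episode above 0.03 m).
It also fails if it takes over 58 s, if anything falls off the work surface, if the arm or the gripper's body presses on something with over 40 N, if the wrist force passes 120 N, or if a joint passes its speed limit or range.

## Working session

There is one attempt and no reset: what is moved stays moved. The work goes in short steps, Python scripts to look and compute and a tool call to move; the robot and the scene stay as the last step left them, time stands still between calls to the robot, and variables do not carry over. Pictures are saved under pics/ and viewed, at most 10 in all, crops included, and the job is handed in when it is done.

Besides the shell and the picture viewer there is one more tool, called after "Emit:" by a JSON object that holds its "name" and its "arguments", one argument or row to a line. carry_out: Moves the arm, as the interface text tells. Its arguments: {"type":"object","properties":{"rows":{"type":"string"},"claw":{"type":"number"},"force":{"type":"number"}},"required":["rows"]}

```bash
mkdir -p pics
cat > h.py <<'E'
from station import *
import numpy as np, cv2
def ray(c,px):
    f=200/np.tan(np.radians(c["fov_y"])/2); M=np.array(c["world_to_cam"]); R=M[:3,:3]
    d=R.T@np.array([(px[0]-c["cx"])/f,-(px[1]-c["cy"])/f,-1]); return -R.T@M[:3,3],d
def at(c,px,z):
    o,d=ray(c,px); return o+d*(z-o[2])/d[2]
def proj(c,p):
    f=200/np.tan(np.radians(c["fov_y"])/2); q=np.array(c["world_to_cam"])@np.append(p,1)
    return c["cx"]+f*q[0]/-q[2], c["cy"]-f*q[1]/-q[2]
E
python3 - <<'E'
from h import *
for n in("top","scene"):
    c=read_camera(n); cv2.imwrite(f"pics/{n}0.png",c["img"]); print(n,c["fov_y"],c["cx"],c["cy"],{k:v for k,v in c.items() if k not in("img","world_to_cam")}, np.round(c["world_to_cam"],3).tolist())
    for t,z in(("knife",0.01),("cover_grip",.08),("knife_grip",.01),("box",0),("brush",0),("roller",0),("cutter",0),("dish",0)):
        print(t,[(np.round(r["centre"]).tolist(),round(r["confidence"],2),np.round(at(c,r["centre"],z)[:2],3).tolist()) for r in place_of(n,t)][:4])
print(get_obs())
E
```

```text
top 52.57074705401538 313.63580049728563 201.79505856251288 {'fov_y': 52.57074705401538, 'cx': 313.63580049728563, 'cy': 201.79505856251288} [[0.108, -0.994, -0.001, -0.114], [0.973, 0.106, 0.204, -0.546], [-0.203, -0.023, 0.979, -0.966], [0.0, 0.0, 0.0, 1.0]]
knife [([196.0, 203.0], 0.94, [0.528, 0.255]), ([217.0, 289.0], 0.79, [0.315, 0.166]), ([250.0, 220.0], 0.53, [0.497, 0.108])]
cover_grip [([367.0, 231.0], 0.87, [0.492, -0.191]), ([345.0, 237.0], 0.44, [0.473, -0.139])]
knife_grip [([211.0, 297.0], 0.85, [0.294, 0.178]), ([200.0, 198.0], 0.74, [0.543, 0.247]), ([243.0, 219.0], 0.55, [0.499, 0.126])]
box [([341.0, 235.0], 0.79, [0.487, -0.134])]
brush [([182.0, 243.0], 0.85, [0.42, 0.277]), ([198.0, 200.0], 0.49, [0.54, 0.255])]
roller [([212.0, 169.0], 0.65, [0.628, 0.232])]
cutter [([285.0, 128.0], 0.72, [0.766, 0.049])]
dish [([461.0, 229.0], 0.9, [0.535, -0.445])]
scene 45.36442586313517 326.6506794075639 202.0126569782253 {'fov_y': 45.36442586313517, 'cx': 326.6506794075639, 'cy': 202.0126569782253} [[-0.846, 0.533, 0.004, 0.511], [-0.299, -0.481, 0.824, 0.059], [0.441, 0.
[... 708 characters left out ...]
56,  0.02240587,  1.55537105, -0.01150898,
        1.10929414, -0.08306935]), 'joint_vel': array([ 2.44790829e-04, -9.08084655e-04, -5.00087220e-04,  2.71548770e-04,
        7.65222689e-05,  8.39400780e-06,  6.48661407e-04]), 'joint_torque': array([ 2.57118809e-04, -5.96318471e+01,  1.60635240e+00, -2.81547868e+01,
        1.24194197e-02,  1.60258158e-03,  8.83994949e-05]), 'eef_pos': array([ 0.18837072, -0.64821804,  0.23131586]), 'tool_rot': array([2.20732398e-05, 9.90019769e-01, 1.40928550e-01, 1.46971178e-05]), 'contact_force': array([-0.49910207,  0.15510757, -0.41264946]), 'torque': array([ 0.02050685,  0.04294646, -0.0512659 ]), 'grasp_force': 0.0, 'gripper_width': 1.0027654739707523}
```

Run:
```python
import cv2
a=cv2.imread("pics/top0.png"); cv2.imwrite("pics/top0c.png",cv2.resize(a[100:360,130:500],(800,562),interpolation=cv2.INTER_CUBIC))
a=cv2.imread("pics/scene0.png"); cv2.imwrite("pics/scene0c.png",cv2.resize(a[140:380,220:540],(800,600),interpolation=cv2.INTER_CUBIC))
```

```text
(no output)
```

View pics/top0c.png

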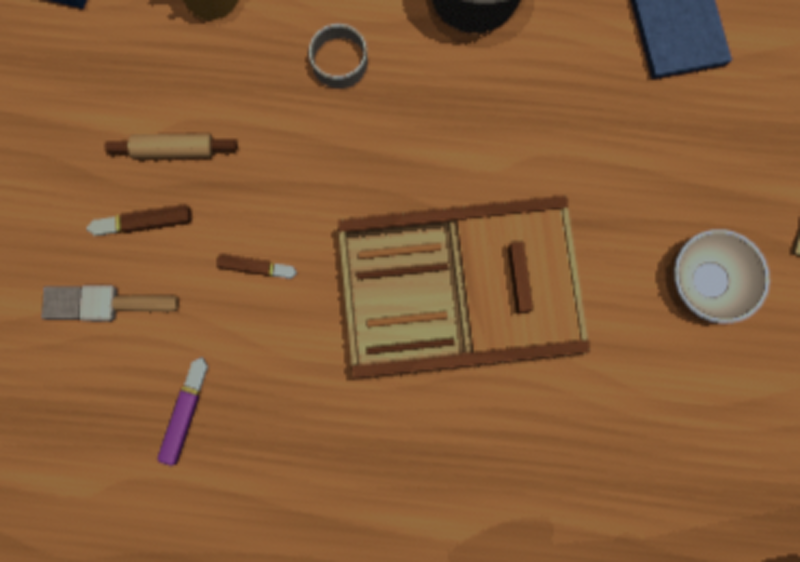

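View pics/scene0c.png

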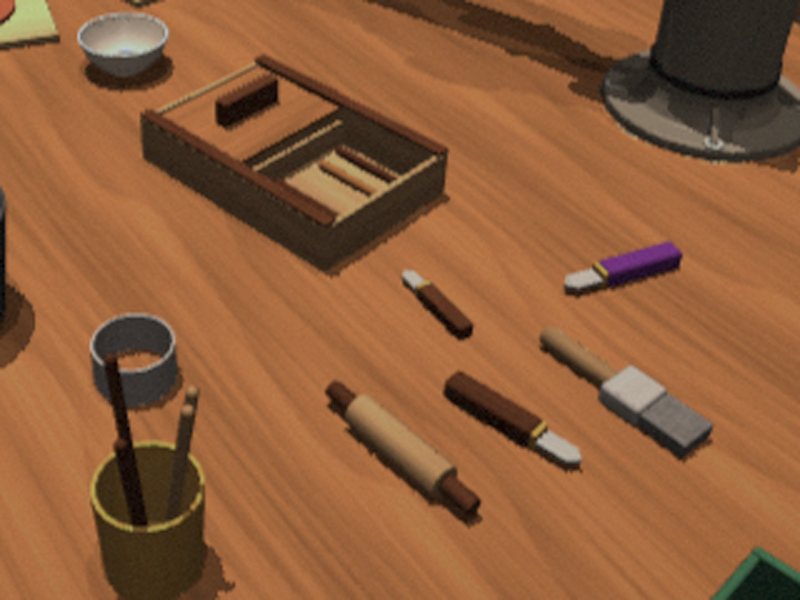

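Run:
```python
from h import *
from scipy.optimize import least_squares
ct=read_camera("top");cs=read_camera("scene")
T=[((337,222),135,-92),((567,198),-135,-92),((588,350),-135,92),((348,377),135,92)]
S=[((146,112),-135,-92),((262,57),-135,92),((446,152),135,92),((330,220),135,-92)]
obs=[(ct,np.array(p)/2.162+[130,100],x,y) for p,x,y in T]+[(cs,np.array(p)/2.5+[220,140],x,y) for p,x,y in S]
def pt(v,x,y,z): c,s=np.cos(v[2]),np.sin(v[2]); return np.array([v[0]+c*x-s*y,v[1]+s*x+c*y,z])
res=lambda v: np.concatenate([np.array(proj(c,pt(v,x/1e3,y/1e3,.058)))-p for c,p,x,y in obs])
r=least_squares(res,[.5,-.13,1.6]); v=r.x
print("box",v.round(4),np.degrees(v[2]).round(2)); print(r.fun.reshape(-1,2).round(1).tolist())
print("cover_grip",pt(v,-.066,0,.08).round(4))
for n,c in(("top",ct),("scene",cs)):
    for t in("knife","brush","roller"):
        for o in outline_of(n,t)[:3]:
            ys,xs=np.nonzero(o["pixels"]); 
            P=np.array([at(c,(x,y),.012)[:2] for x,y in zip(xs,ys)],np.float32)
            (cx,cy),(w,h),a=cv2.minAreaRect(P); b=cv2.boxPoints(((cx,cy),(w,h),a)).round(3).tolist()
            u,sv,vt=np.linalg.svd(P-P.mean(0),full_matrices=False)
            print(n,t,round(o["confidence"],2),len(xs),np.round((cx,cy,w,h),3),"ang",np.degrees(np.arctan2(vt[0,1],vt[0,0])).round(1),b)
i=ct["img"][150:260,150:260]; cv2.imwrite("pics/k.png",cv2.resize(i,(550,550),interpolation=cv2.INTER_CUBIC))
```

```text
box [ 0.4868 -0.1348  1.7849] 102.27
[[-0.5, -1.2], [-0.8, -1.2], [0.3, 1.4], [1.3, 0.8], [-1.7, 0.4], [1.3, -1.5], [1.8, -1.7], [-1.1, 2.0]]
cover_grip [ 0.5008 -0.1993  0.08  ]
top knife 0.97 393 [0.531 0.26  0.026 0.122] ang -75.3 [[0.5019999742507935, 0.3160000145435333], [0.5339999794960022, 0.1979999989271164], [0.5590000152587891, 0.20499999821186066], [0.5270000100135803, 0.32199999690055847]]
top knife 0.95 460 [0.312 0.17  0.026 0.124] ang 169.6 [[0.24899999797344208, 0.1679999977350235], [0.3709999918937683, 0.1469999998807907], [0.375, 0.1720000058412552], [0.2529999911785126, 0.1940000057220459]]
top knife 0.6 239 [0.49  0.113 0.094 0.019] ang -93.2 [[0.4790000021457672, 0.06599999964237213], [0.4970000088214874, 0.06499999761581421], [0.5019999742507935, 0.1589999943971634], [0.48399999737739563, 0.1599999964237213]]
top brush 0.88 755 [0.428 0.278 0.039 0.163] ang -84.2 [[0.4000000059604645, 0.3569999933242798], [0.4180000126361847, 0.19499999284744263], [0.4560000002384186, 0.19900000095367432], [0.4390000104904175, 0.3610000014305115]]
top roller 0.9 568 [0.63  0.238
[... 881 characters left out ...]

scene brush 0.6 1045 [0.431 0.277 0.055 0.164] ang 95.6 [[0.3919999897480011, 0.3540000021457672], [0.41600000858306885, 0.19200000166893005], [0.4699999988079071, 0.20000000298023224], [0.44600000977516174, 0.3619999885559082]]
scene roller 0.87 897 [0.627 0.234 0.036 0.165] ang 96.4 [[0.5989999771118164, 0.31299999356269836], [0.6179999709129333, 0.15000000596046448], [0.6539999842643738, 0.15399999916553497], [0.6349999904632568, 0.3179999887943268]]
scene roller 0.42 6175 [ 0.473 -0.165  0.254  0.334] ang 91.7 [[0.31200000643730164, -0.029999999329447746], [0.38600000739097595, -0.35600000619888306], [0.6330000162124634, -0.30000001192092896], [0.5600000023841858, 0.026000000536441803]]
```

View pics/k.png

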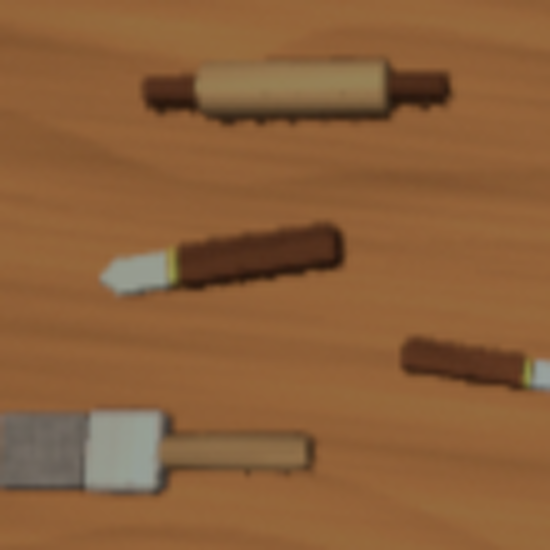

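Candidates for the knife in the top view are the large brown (196,202), the small brown (250,220) and the purple (213,290). I choose the large brown: it isn't purple, and at 122 mm long it beats the 94 mm brown one. The close crop shows it between the roller and the brush, with its blade to the left. Moving over the cover's bar first.

Emit:
{"name": "carry_out", "arguments": {
  "rows": "30 45 0 -4;35 50 0 0;35 50 0 0;35 50 0 0;35 50 0 0;35 50 0 0;35 50 0 0;35 50 0 0;30 45 -20 0;8 9 -20 0",
  "claw": 85,
  "force": 60
}}

```text
t: 2.55
eef_pos: [0.504, -0.1948, 0.1914]
tool_rot: [-0.0, 0.994, 0.11, 0.001]
contact_force: [0.1, 0.1, 0.3]
gripper_width: 0.996
grasp_force: 0.0
```

Run:
```python
from h import *
c=read_camera("wrist"); o=get_obs(); print(o["t"],o["eef_pos"].round(4),o["tool_rot"].round(4),o["contact_force"].round(2))
for t,z in(("cover_grip",.08),("box",0.0)): print(t,[(np.round(r["centre"]).tolist(),round(r["confidence"],2),np.round(at(c,r["centre"],z)[:2],4).tolist()) for r in place_of("wrist",t)])
for q in outline_of("wrist","cover_grip")[:1]:
    print(q["centre"],q["pixels"].sum())
cv2.imwrite("pics/w1.png",c["img"])
```

```text
2.6 [ 0.5024 -0.1948  0.1886] [-1.300e-03  9.940e-01  1.093e-01 -8.000e-04] [-0.08  0.73 -1.69]
cover_grip [([330.0, 203.0], 0.62, [0.5026, -0.2023])]
box [([271.0, 181.0], 0.63, [0.4904, -0.1327])]
[330.3, 188.1] 16152
```

View pics/w1.png

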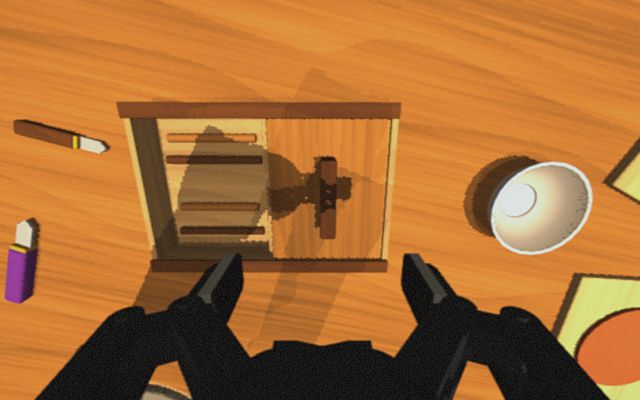

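The wrist view shows the bar at columns 320–337, rows 156–239, and the shut cover to the right of the divider. The top lip's outer edge runs from (118,103) to (400,103), and the bottom lip's from (153,272) to (387,271).

Run:
```python
from h import *
c=read_camera("wrist")
P={n:at(c,p,z)[:2] for n,p,z in(("bt",(328,158),.08),("bb",(328.5,238),.08),("TL",(118,103),.058),("TR",(400,103),.058),("BL",(153,272),.058),("BR",(387,271),.058))}
print({k:v.round(4).tolist() for k,v in P.items()})
a=lambda p,q:np.degrees(np.arctan2(*(q-p)[::-1])).round(1)
print("bar",a(P["bb"],P["bt"]),(P["bb"]+P["bt"])/2,"lips",a(P["TR"],P["TL"]),a(P["BR"],P["BL"]),"box",sum(P[k] for k in("TL","TR","BL","BR"))/4,np.linalg.norm(P["TL"]-P["TR"]),np.linalg.norm(P["BL"]-P["BR"]))
```

```text
{'bt': [0.5416, -0.1963], 'bb': [0.4629, -0.2143], 'TL': [0.5472, 0.0071], 'TR': [0.6031, -0.2525], 'BL': [0.3689, -0.0299], 'BR': [0.4267, -0.2914]}
bar 12.9 [ 0.50225538 -0.20532881] lips 102.2 102.5 box [ 0.48645719 -0.1416949 ] 0.26556658137474265 0.26782817513653034
```

Emit:
{"name": "carry_out", "arguments": {
  "rows": "0 -9 -40 0;0 0 -50 0;0 0 -20 0;0 0 0 0;0 0 0 0"
}}

```text
t: 3.42
eef_pos: [0.5022, -0.2094, 0.0829]
tool_rot: [0.001, 0.994, 0.106, 0.001]
contact_force: [0.1, -0.2, -0.2]
gripper_width: 0.995
grasp_force: 0.0
```

Emit:
{"name": "carry_out", "arguments": {
  "rows": "0 4 -27 0;0 0 0 0;0 0 0 0;0 0 0 0",
  "claw": 40,
  "force": 20
}}

```text
t: 3.92
eef_pos: [0.5022, -0.2047, 0.0556]
tool_rot: [0.0, 0.994, 0.106, 0.001]
contact_force: [0.5, -0.7, 0.5]
gripper_width: 0.467
grasp_force: 0.0
```

Run:
```python
from h import *
c=read_camera("wrist");cv2.imwrite("pics/w2.png",c["img"]);o=get_obs(); print(o["eef_pos"],o["gripper_width"],o["contact_force"])
```

```text
[ 0.50205387 -0.20463595  0.05537306] 0.4681016280011316 [-0.09488755 -0.13407961 -0.22421279]
```

View pics/w2.png

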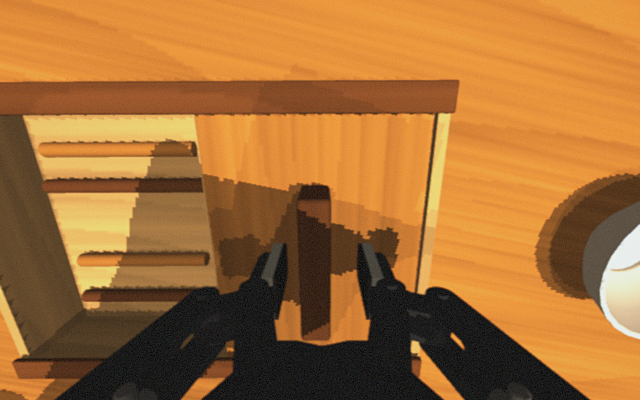

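The fingers straddle the bar: it spans columns 298–331, between the fingertips at 285 and 358. It sits about 2 mm off centre, so I shift and close.

Emit:
{"name": "carry_out", "arguments": {
  "rows": "0 2 0 0;0 0 0 0;0 0 0 0;0 0 0 0;0 0 0 0",
  "claw": 5,
  "force": 50
}}

```text
t: 4.6
eef_pos: [0.5014, -0.2012, 0.0544]
tool_rot: [-0.0, 0.994, 0.107, -0.0]
contact_force: [-1.5, 4.9, 5.5]
gripper_width: 0.177
grasp_force: 52.7
```

Emit:
{"name": "carry_out", "arguments": {
  "rows": "0 0 -4 0;0 0 -3 0;0 0 0 0;0 0 0 0"
}}

```text
t: 5.1
eef_pos: [0.5015, -0.2012, 0.0489]
tool_rot: [-0.0, 0.994, 0.107, -0.0]
contact_force: [-6.5, 5.8, 21.3]
gripper_width: 0.179
grasp_force: 55.1
```

Emit:
{"name": "carry_out", "arguments": {
  "rows": "-2 10 0 0;-4 20 0 0;-5 25 0 0;-6 25 0 0;-5 25 0 0;-4 18 0 0;-1 4 0 0;0 0 0 0"
}}

```text
t: 6.1
eef_pos: [0.4739, -0.0762, 0.0488]
tool_rot: [0.001, 0.994, 0.106, -0.0]
contact_force: [-9.1, -1.0, 24.3]
gripper_width: 0.174
grasp_force: 55.7
```

Emit:
{"name": "carry_out", "arguments": {
  "rows": "0 0 4 0;0 0 2 0;0 0 0 0"
}}

```text
t: 6.48
eef_pos: [0.4738, -0.0762, 0.0535]
tool_rot: [0.001, 0.994, 0.106, -0.0]
contact_force: [-3.1, 0.2, 5.5]
gripper_width: 0.176
grasp_force: 52.9
```

Emit:
{"name": "carry_out", "arguments": {
  "rows": "0 0 0 0;0 0 0 0;0 0 20 0;0 0 50 0;0 0 50 0;0 0 0 0",
  "claw": 60
}}

```text
t: 7.22
eef_pos: [0.4773, -0.0756, 0.177]
tool_rot: [0.001, 0.994, 0.106, 0.004]
contact_force: [0.6, -0.0, -0.5]
gripper_width: 0.706
grasp_force: 0.0
```

Run:
```python
from h import *
c=read_camera("top");cv2.imwrite("pics/t3.png",cv2.resize(c["img"][100:320,130:450],(800,550)));o=get_obs(); print(o["t"],o["eef_pos"],o["gripper_width"],o["contact_force"])
```

```text
7.275 [ 0.47570058 -0.07549798  0.1748582 ] 0.7023435044022506 [-0.45742839  0.28494921 -0.52291045]
```

View pics/t3.png

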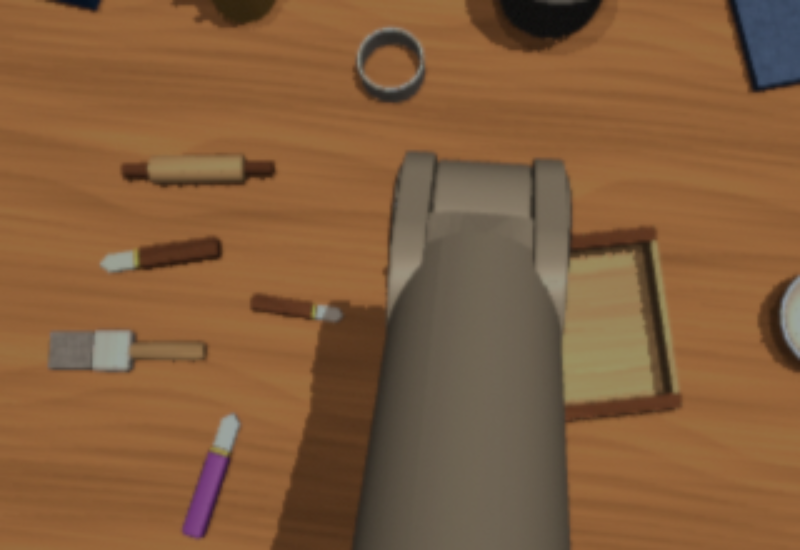

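The compartment is now open (right half) and the cover is hidden under the arm over the tray. On to the knife.

Emit:
{"name": "carry_out", "arguments": {
  "rows": "6 32 0 9.3;6 32 0 9.3;6 32 0 9.3;6 32 0 9.3;6 32 0 9.3;6 32 0 9.3;6 32 0 9.3;6 32 0 9.3;6 32 0 9.3;6 32 0 9.3",
  "claw": 60
}}

```text
t: 8.52
eef_pos: [0.5337, 0.2454, 0.1713]
tool_rot: [-0.001, 0.605, 0.796, -0.001]
contact_force: [0.5, -0.5, -0.8]
gripper_width: 0.701
grasp_force: 0.0
```

Emit:
{"name": "carry_out", "arguments": {
  "rows": "0 0 0 0;0 0 0 0"
}}

```text
t: 8.78
eef_pos: [0.5338, 0.2437, 0.1718]
tool_rot: [-0.001, 0.608, 0.794, -0.001]
contact_force: [-0.6, -0.7, -0.7]
gripper_width: 0.705
grasp_force: 0.0
```

Run:
```python
from h import *
c=read_camera("wrist");o=get_obs();w=o["tool_rot"]; print(o["t"],o["eef_pos"].round(4),"toolx",np.degrees(2*np.arctan2(w[2],w[1])),o["q"].round(2))
print([(r["centre"],r["confidence"],at(c,r["centre"],.01)[:2].round(4)) for r in place_of("wrist","knife_grip")])
for q in outline_of("wrist","knife")[:2]:
    ys,xs=np.nonzero(q["pixels"]); P=np.array([at(c,(x,y),.012)[:2] for x,y in zip(xs,ys)],np.float32)
    u,s,vt=np.linalg.svd(P-P.mean(0),full_matrices=False); (cc,wh,_)=cv2.minAreaRect(P)
    print(q["confidence"],len(xs),np.round(cc,4),np.round(wh,4),np.degrees(np.arctan2(vt[0,1],vt[0,0])))
cv2.imwrite("pics/w4.png",c["img"])
```

```text
8.825 [0.534  0.2433 0.1721] toolx 105.07782843897922 [-0.05  0.47 -0.63  1.79  0.33  0.98 -0.55]
[([321.7, 184.7], 0.73, array([0.5331, 0.2461])), ([104.5, 191.1], 0.61, array([0.2946, 0.1738])), ([261.1, 266.0], 0.49, array([0.4871, 0.1251]))]
0.86 2073 [0.5319 0.2606] [0.0223 0.1282] -74.90416
0.65 2577 [0.3114 0.1722] [0.0314 0.1312] -8.809498
```

View pics/w4.png

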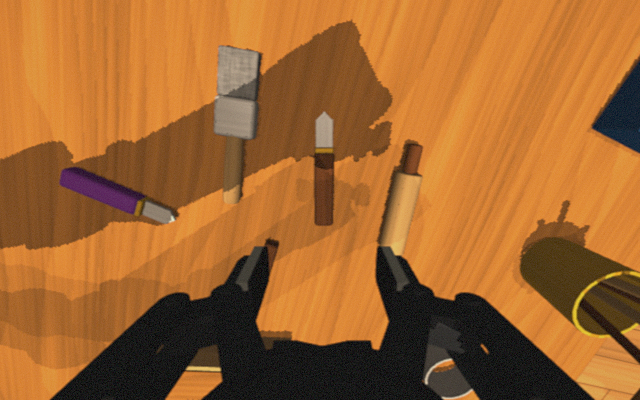

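The knife (column 323, rows 112–225) sits centred between the fingers, tip pointing away. The roller and brush are clear to either side.

Emit:
{"name": "carry_out", "arguments": {
  "rows": "1 2 -45 0;0 0 -50 0;0 0 -40 0;0 0 -20 0;0 0 -9 0;0 0 0 0",
  "claw": 50
}}

```text
t: 9.68
eef_pos: [0.5359, 0.247, 0.0099]
tool_rot: [0.0, 0.607, 0.794, 0.0]
contact_force: [1.1, -0.1, -0.4]
gripper_width: 0.582
grasp_force: 0.0
```

Run:
```python
from h import *
o=get_obs(); print(o["t"],o["eef_pos"].round(4),o["contact_force"],o["gripper_width"])
```

```text
9.675 [0.5359 0.247  0.0099] [ 1.12692263 -0.06936072 -0.42948766] 0.5819300705698687
```

Emit:
{"name": "carry_out", "arguments": {
  "rows": "-1 -1 -4 0;0 0 0 0;0 0 0 0;0 0 0 0;0 0 0 0;0 0 0 0",
  "claw": 8,
  "force": 40
}}

```text
t: 10.42
eef_pos: [0.5349, 0.246, 0.0061]
tool_rot: [0.0, 0.607, 0.794, 0.0]
contact_force: [-1.0, -0.4, 6.2]
gripper_width: 0.25
grasp_force: 40.3
```

Emit:
{"name": "carry_out", "arguments": {
  "rows": "0 0 20 0;0 0 40 0;0 0 50 0;0 0 40 0;0 0 0 0"
}}

```text
t: 11.05
eef_pos: [0.5362, 0.2473, 0.1598]
tool_rot: [0.002, 0.607, 0.794, 0.003]
contact_force: [-0.2, -0.3, -1.7]
gripper_width: 0.243
grasp_force: 39.5
```

Emit:
{"name": "carry_out", "arguments": {
  "rows": "-5 -40 0 -9.3;-5 -40 0 -9.3;-5 -40 0 -9.3;-5 -40 0 -9.3;-5 -40 0 -9.3;-5 -40 0 -9.3;-5 -40 0 -9.3;-5 -40 0 -9.3;-5 -40 0 -9.3;-5 -40 0 -9.3"
}}

```text
t: 12.3
eef_pos: [0.4833, -0.1552, 0.1549]
tool_rot: [-0.0, 0.995, 0.104, -0.001]
contact_force: [0.9, 0.6, -0.3]
gripper_width: 0.243
grasp_force: 39.5
```

Emit:
{"name": "carry_out", "arguments": {
  "rows": "0 -40 0 0;0 -10 0 0;0 0 0 0;0 0 0 0"
}}

```text
t: 12.8
eef_pos: [0.4844, -0.2025, 0.1551]
tool_rot: [-0.001, 0.994, 0.107, -0.0]
contact_force: [0.6, -0.4, -0.6]
gripper_width: 0.248
grasp_force: 39.5
```

Run:
```python
from h import *
c=read_camera("wrist");cv2.imwrite("pics/w5.png",c["img"]);o=get_obs();w=o["tool_rot"]; print(o["t"],o["eef_pos"].round(4),"toolx",np.degrees(2*np.arctan2(w[2],w[1])),o["grasp_force"])
```

```text
12.85 [ 0.4845 -0.2025  0.1552] toolx 12.337828302084029 39.48709309101105
```

View pics/w5.png

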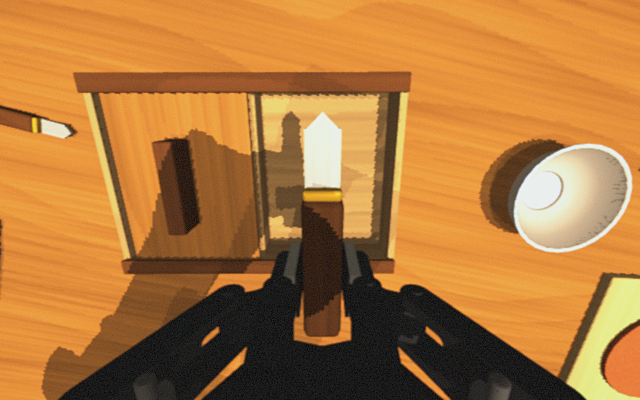

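The knife is held level, pointing into the open compartment (tip at (322,112)); the cover is over the tray on the left. Lowering it in.

Emit:
{"name": "carry_out", "arguments": {
  "rows": "2 -2 -40 0;0 0 -40 0;0 0 -30 0;0 0 -15 0;0 0 -10 0;0 0 -4 0;0 0 0 0;0 0 0 0"
}}

```text
t: 13.85
eef_pos: [0.4869, -0.2064, 0.017]
tool_rot: [0.0, 0.994, 0.106, 0.001]
contact_force: [-0.0, 0.6, -0.9]
gripper_width: 0.246
grasp_force: 39.5
```

Emit:
{"name": "carry_out", "arguments": {
  "rows": "0 0 -3 0;0 0 -2 0;0 0 0 0;0 0 0 0"
}}

```text
t: 14.35
eef_pos: [0.4865, -0.2063, 0.0121]
tool_rot: [0.0, 0.994, 0.106, 0.0]
contact_force: [-2.9, 0.9, 9.2]
gripper_width: 0.249
grasp_force: 40.7
```

Contact with the floor. Releasing, rising and returning to the cover bar.

Emit:
{"name": "carry_out", "arguments": {
  "rows": "0 0 0 0;0 0 0 0;0 0 0 0;0 0 5 0;0 0 30 0;0 0 50 0;0 0 50 0;0 0 10 0;0 0 0 0",
  "claw": 45
}}

```text
t: 15.48
eef_pos: [0.4865, -0.2063, 0.1568]
tool_rot: [0.0, 0.994, 0.106, 0.001]
contact_force: [-0.4, -0.6, -0.4]
gripper_width: 0.526
grasp_force: 0.0
```

Emit:
{"name": "carry_out", "arguments": {
  "rows": "-3 30 0 0;-4 35 0 0;-4 35 0 0;-2 30 0 0;0 0 0 0;0 0 0 0"
}}

```text
t: 16.23
eef_pos: [0.4726, -0.0768, 0.1552]
tool_rot: [-0.0, 0.994, 0.106, -0.001]
contact_force: [-0.1, -0.5, 0.1]
gripper_width: 0.528
grasp_force: 0.0
```

Run:
```python
from h import *
c=read_camera("wrist");cv2.imwrite("pics/w6.png",c["img"]);o=get_obs();w=o["tool_rot"]; print(o["t"],o["eef_pos"].round(4),"toolx",np.degrees(2*np.arctan2(w[2],w[1])),o["gripper_width"])
```

```text
16.275 [ 0.4728 -0.0772  0.1554] toolx 12.129519964355989 0.5311563657078602
```

View pics/w6.png

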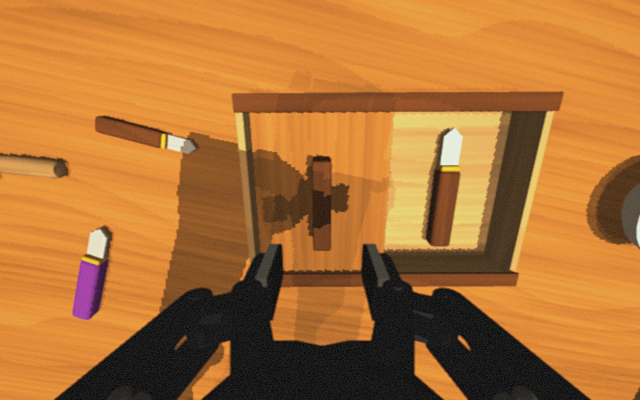

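The knife lies inside the compartment (column 445, rows 128–245), and the bar (321,203) is centred under the gripper.

Emit:
{"name": "carry_out", "arguments": {
  "rows": "1 1 -40 0;0 0 -40 0;0 0 -15 0;0 0 -6 0;0 0 0 0;0 0 0 0"
}}

```text
t: 17.02
eef_pos: [0.4753, -0.0754, 0.0564]
tool_rot: [0.0, 0.994, 0.106, 0.001]
contact_force: [-0.7, 0.6, -0.1]
gripper_width: 0.529
grasp_force: 0.0
```

Emit:
{"name": "carry_out", "arguments": {
  "rows": "0 0 0 0;0 0 0 0;0 0 0 0;0 0 0 0",
  "claw": 5,
  "force": 50
}}

```text
t: 17.52
eef_pos: [0.4748, -0.0753, 0.0557]
tool_rot: [0.0, 0.994, 0.106, 0.0]
contact_force: [-0.3, -1.0, 5.1]
gripper_width: 0.177
grasp_force: 52.6
```

Emit:
{"name": "carry_out", "arguments": {
  "rows": "0 0 -4 0;0 0 -3 0;0 0 0 0;1 -10 0 0;4 -20 0 0;5 -25 0 0;6 -25 0 0;5 -25 0 0;4 -18 0 0;0 0 0 0"
}}

```text
t: 18.77
eef_pos: [0.5023, -0.1999, 0.0501]
tool_rot: [0.001, 0.994, 0.106, 0.003]
contact_force: [2.1, -1.1, 13.5]
gripper_width: 0.175
grasp_force: 54.0
```

Emit:
{"name": "carry_out", "arguments": {
  "rows": "0 -2 0 0;0 -2 0 0;0 0 0 0;0 0 0 0"
}}

```text
t: 19.27
eef_pos: [0.5025, -0.2009, 0.0501]
tool_rot: [0.0, 0.994, 0.107, 0.003]
contact_force: [2.8, 3.6, 14.6]
gripper_width: 0.175
grasp_force: 54.0
```

Emit:
{"name": "carry_out", "arguments": {
  "rows": "0 -3 0 0;0 0 0 0;0 0 0 0"
}}

```text
t: 19.65
eef_pos: [0.5025, -0.201, 0.05]
tool_rot: [-0.001, 0.994, 0.108, 0.002]
contact_force: [1.4, 11.9, 16.7]
gripper_width: 0.181
grasp_force: 54.5
```

The cover is at its home stop: pushing harder only raised the force, it didn't move. Letting it spring up and releasing.

Emit:
{"name": "carry_out", "arguments": {
  "rows": "0 2 3 0;0 0 3 0;0 0 0 0;0 0 0 0"
}}

```text
t: 20.15
eef_pos: [0.5025, -0.2009, 0.0552]
tool_rot: [-0.001, 0.994, 0.107, 0.003]
contact_force: [3.6, 5.6, 4.5]
gripper_width: 0.179
grasp_force: 52.8
```

Emit:
{"name": "carry_out", "arguments": {
  "rows": "0 0 0 0;0 0 0 0;0 0 0 0;0 0 20 0;0 0 50 0;0 0 50 0;0 0 30 0;0 0 0 0",
  "claw": 50
}}

```text
t: 21.15
eef_pos: [0.5007, -0.2039, 0.2068]
tool_rot: [0.001, 0.994, 0.106, 0.002]
contact_force: [-0.1, -0.0, 0.3]
gripper_width: 0.588
grasp_force: 0.0
```

Emit:
{"name": "carry_out", "arguments": {
  "rows": "0 -40 0 0;0 -40 0 0;0 -40 0 0;0 0 0 0;0 0 0 0"
}}

```text
t: 21.78
eef_pos: [0.4988, -0.3222, 0.203]
tool_rot: [-0.001, 0.994, 0.106, -0.001]
contact_force: [-0.3, 0.1, -0.1]
gripper_width: 0.585
grasp_force: 0.0
```

Run:
```python
from h import *
o=get_obs(); print(o["t"],o["eef_pos"].round(4),o["contact_force"].round(1))
for n in("scene",):
    c=read_camera(n); print([(np.round(r["centre"],1),round(r["confidence"],2)) for r in place_of(n,"cover_grip")])
c=read_camera("wrist"); print([(np.round(r["centre"],1),at(c,r["centre"],.08).round(4)) for r in place_of("wrist","cover_grip")])
cv2.imwrite("pics/w7.png",c["img"])
```

```text
21.775 [ 0.4988 -0.3222  0.203 ] [-0.3  0.1 -0.1]
[(array([319.4, 173.5]), 0.55)]
[(array([204.6, 166.3]), array([ 0.5047, -0.2028,  0.08  ]))]
```

View pics/w7.png

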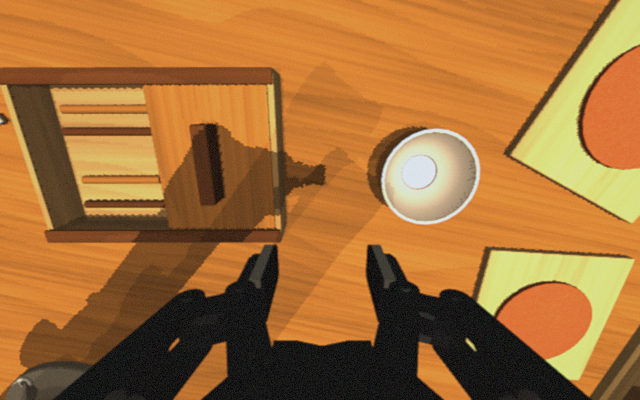

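The cover is shut over the compartment, with the bar at (206,165) and the plate's edge against the end wall at column 270. It sprang back to the height it had at the start, so I'm handing in.

```bash
python3 -c "
from station import *
print(hand_in())"
```

```text
the job is handed in; nothing more can be done
None
```

The job is handed in after about 22 s: the large brown knife lies in the compartment, the cover is slid fully home and appears sprung up and locked, and I moved nothing else; no verdict came back.

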